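Set a blank rotary selector to its third click by feel and hold it

ROBOT

A 6-joint arm with a two-finger parallel gripper is mounted at the origin on a cart in front of the work surface, level with it; the furniture and walls round the work are solid. World frame = base frame: x ahead of the robot, y to its left, z up, the work surface at z = 0. Lengths are in mm, angles in rad, forces in N, time in s.
With the tool pointing down it reaches from about 200 to 875 mm from the base axis. Payload 3.4 kg.
Tool frame: the origin (TCP) lies at the very end of the fingers, on their centre line; the grasp point (between the pads) lies r.grip_point_offset behind it (r.grip_point_offset is the distance from the TCP to the grasp point, in mm); z points along the fingers, x is the direction in which the jaws open and shut, and the axes are right-handed (so a half turn about z gives the same grasp; the last joint's range is limited). The gripper opens to 94 mm and grips with 3 to 60 N. Pads are 16 mm wide; open, the fingers measure 119 mm over their backs; the gripper's body (75 mm by 177 mm) begins 78 mm behind the grasp point.
Start: joints at [1.201, 0.276, 1.505, -0, 1.361, -0.121], TCP at [141.605, 557.327, 205.493] pointing down, gripper open.
Joint ranges: [-2.89, 2.89], [-0.75, 2.08], [0.22, 2.7], [-1.18, 4.32], [0.11, 2.71], [-2.7, 2.7]. Speed limits (rad/s): [2.57, 2.57, 3.14, 3.14, 3.14, 3.14].

INTERFACE

Orientations are given as [roll, pitch, yaw] about the fixed x, y, z axes, in that order (R = Rz(yaw) Ry(pitch) Rx(roll)).
In Python, from plant import r gives the robot as it stands. The module is installed in compiled form; this text tells all that it offers. Calls block until the motion is done:
- r.move_ptp(position, orientation): joint-space move of the TCP to a pose.
- r.move_l(position, attitude=None, max_speed=150): straight line of the TCP; attitude=None keeps the orientation; max_speed is the mean speed in mm/s.
- r.move_joints(angles): joint-space move.
- r.open() and r.gripper_close(f_grip=None): open the fingers fully, or close them until they stop; f_grip is the grip in N (None keeps the last).
- r.sleep(seconds).
- r.solve_ik(position, orientation): joint angles nearest the present ones, or None.
- r.state(): the state.
- r.capture(name): name is "scene" or "top"; returns a dict with "image" (480x640x3 uint8, blue, green, red), "range_z" (480x640 float32, mm along the optical axis (not along the pixel's ray), 0 where there is no reading), "intrinsics" (3x3 intrinsics, pixels), "rvec" (rotation vector, rad) and "tvec" (3), from world to camera coordinates, as OpenCV has them. Camera axes: x right, y down, z forward; pixel columns grow to the right and rows downward; lengths in mm; the calibration is good to about 2 mm. A picture is of the moment at which its call begins.
A pose or a line that the arm cannot do raises r.MotionError and nothing moves.
- r.close_job(): hands the job in, once; it reports no verdict.
The state is a dict: "clock": time; "q": joint angles; "joint_velocities": joint speeds; "tau": joint torques, N m; "position": TCP position; "tcp_rot": TCP orientation; "ft_force": force on the tool from outside, world axes, zero at the start; "ft_torque": the same for the moment, N m; "finger_gap": finger opening in mm.
Only numpy, scipy, OpenCV 4.12 (cv2) and the standard library are available. Lean on these libraries where they do the work, as an engineer would, in place of code of your own. Each camera call takes 0.05 s, during which the arm holds its last target.

TASK

The rotary selector on the bench has no dial marks, so set it by feel: take the black bar knob and turn it anticlockwise (seen from above) until it comes up against its home stop, rest there a moment, then turn it clockwise one click at a time, resting about half a second in each click, to the third click from home and never beyond it. Finish there still gripping the knob firmly, without letting go, so that a colleague can tighten the lock screw; do not disturb the reagent bottle, the beaker or the timer.

Things in the scene. Friction and masses are not known exactly. Their poses are not given: they have to be found in the camera images.
- selector: Fixed, screwed-down rotary selector: dark round foot 100 mm across, slim column, aluminium body at its top with brass port fittings and a lock screw, notched steel star wheel under the knob, spring plunger in a small grey post. Origin at the centre of the foot's underside on the bench, on the knob's axis; x points to the grey post. Only the knob stands above 234 mm.
- index_knob: The black knob. Origin on its upright turning axis, 220 mm above the bench; x along the bar (turns with the knob; equals selector x at joint 0). The grip is a bar 48 mm long (x), 12 mm thick (y), from 234 to 272 mm above the bench, both ends alike, on a black disc 47 mm across (top at 234 mm) and a star wheel 67 mm across (top 228 mm). Take it across the 12 mm, from above.
- knob_grip (a point): The point to grip: on the turning axis, in the middle of the bar's length and thickness, 258 mm above the bench, 14 mm below the bar's top; x along the bar, z up.
- knob_turn (a joint): Knob angle, rad, growing CLOCKWISE from above. Home click 0 (hard stop at -0.03); clicks every 0.349 (20 degrees): 0.349, 0.698, third 1.047, on to 1.745. Starts resting in click 1, 2 or 3. A spring plunger makes the clicks: leaving one takes 0.1 to 0.3 N m, fading to nothing half-way, then the knob is drawn into the next. Friction about 0.01 N m; it stays in any click.
- reagent_bottle: Brown reagent bottle with blue cap, 56 mm across, 112 mm tall, loose, origin at the centre of its underside. A bystander, not to be moved.
- beaker: Small clear glass beaker, 45 mm across, 56 mm tall, loose, origin at the centre of its underside. A bystander, not to be moved.
- timer: White bench timer with three coloured buttons, 58 x 62 x 20 mm, loose, origin at the centre of its underside. A bystander, not to be moved.

How it is judged:
By the outcome, as a careful person would: the job done as asked, in the order asked, and still so for the second after the job is handed in, while the arm keeps its last pose, push and grip.
It also fails if it takes over 72 s, if anything falls off the work surface, if the arm or the gripper's body presses on something with over 40 N, if the wrist force passes 120 N, or if a joint passes its speed limit or range.

## Working session

There is one attempt and no reset: what is moved stays moved. The work goes in short steps, each a Python script; the robot and the scene stay as the last script left them, time stands still between calls to the robot, and variables do not carry over. Pictures are saved under pics/ and viewed, and the job is handed in when it is done.

```bash
mkdir -p pics; python3 - <<'E'
from plant import r
import cv2,numpy as np,pickle
s=r.state();print(s,r.grip_point_offset)
d={}
for n in("scene","top"):
    c=r.capture(n);d[n]=c;cv2.imwrite(f"pics/{n}0.png",c["image"]);print(n,c["intrinsics"],c["rvec"],c["tvec"])
pickle.dump(d,open("c0.pkl","wb"))
E
```

```text
{'clock': 0.0, 'q': array([ 1.20101807e+00,  2.76592332e-01,  1.50610786e+00,  3.13432822e-06,
        1.36070861e+00, -1.21007616e-01]), 'joint_velocities': array([-0.00070769, -0.0009379 , -0.00142549, -0.00108676, -0.00153298,
       -0.00028922]), 'tau': array([ 1.44481637e-04, -4.04575610e+01, -2.37239206e+01,  7.00868480e-02,
        3.42689676e-02, -1.39670869e-04]), 'position': array([141.3746211 , 556.76568613, 204.61634675]), 'tcp_rot': array([-3.14137038e+00,  1.80249738e-03,  1.32202523e+00]), 'ft_force': array([0.02029259, 0.1484842 , 0.12270916]), 'ft_torque': array([-0.02396278, -0.00432397, -0.00639613]), 'finger_gap': 94.28453353433765} 18.8
scene [[478.55364483   0.         326.34523261]
 [  0.         478.55364483 245.60772053]
 [  0.           0.           1.        ]] [ 1.92553895 -0.53739198  0.31357878] [-478.636985    258.17290468  756.18842464]
top [[470.20400396   0.         320.86719642]
 [  0.         470.20400396 239.41512414]
 [  0.           0.           1.        ]] [ 2.11262702 -2.12327018  0.18099259] [ -66.99233263  548.46412702 1020.02863946]
```

View pics/scene0.png

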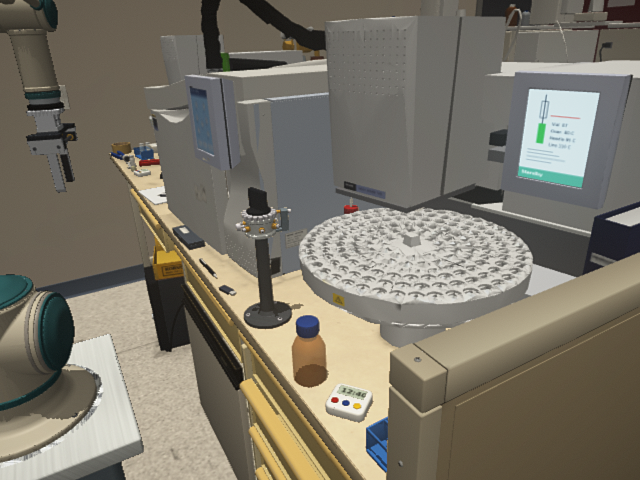

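View pics/top0.png

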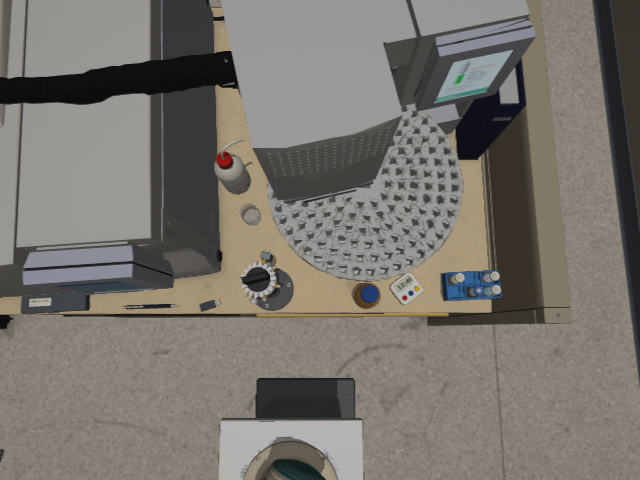

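```bash
cat > h.py <<'E'
import cv2,numpy as np
def w(c,u,v,z=None):
    K=c["intrinsics"];R,_=cv2.Rodrigues(np.array(c["rvec"],float));t=np.array(c["tvec"],float).ravel()
    ray=np.linalg.inv(K)@np.array([u,v,1.])
    if z is None:
        d=float(c["range_z"][int(round(v)),int(round(u))]);return R.T@(ray*d-t)
    o=-R.T@t;dr=R.T@ray
    return o+dr*(z-o[2])/dr[2]
E
python3 - <<'E'
import pickle,cv2
from h import *
d=pickle.load(open("c0.pkl","rb"))
c=d["top"]
cv2.imwrite("pics/top0z.png",cv2.resize(c["image"][235:320,210:310],None,fx=7,fy=7,interpolation=cv2.INTER_CUBIC))
s=d["scene"]
cv2.imwrite("pics/sc0z.png",cv2.resize(s["image"][170:270,210:320],None,fx=6,fy=6,interpolation=cv2.INTER_CUBIC))
for p in[(258,278),(250,280),(268,274),(266,257),(368,293),(250,215),(407,289)]: print(p,w(c,*p).round(1))
# point cloud of knob
K=c["intrinsics"]
v,u=np.mgrid[235:320,210:310];v=v.ravel();u=u.ravel()
P=np.array([w(c,a,b) if c["range_z"][b,a]>0 else [0,0,0] for a,b in zip(u,v)])
m=(P[:,2]>262)&(P[:,2]<282);Q=P[m];print(m.sum(),Q.mean(0),u[m].min(),u[m].max(),v[m].min(),v[m].max())
r=cv2.minAreaRect(Q[:,:2].astype(np.float32));print(r)
E
```

```text
(258, 278) [438.1  39.3 268.9]
(250, 280) [434.2  52.9 272.5]
(268, 274) [447.   23.7 252.2]
(266, 257) [481.6  30.9 229.7]
(368, 293) [ 421.8 -169.   111.6]
(250, 215) [618.  101.4   2.4]
(407, 289) [ 437.  -266.2   19.8]
187 [439.34814234  45.94239699 270.24104655] 241 267 271 283
((439.68572998046875, 46.4482421875), (12.20440673828125, 47.37744903564453), 13.02106761932373)
```

View pics/top0z.png

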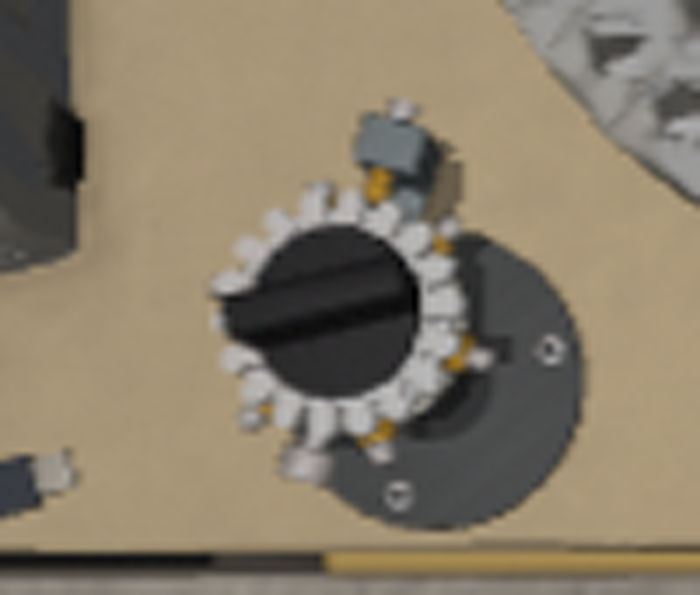

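View pics/sc0z.png

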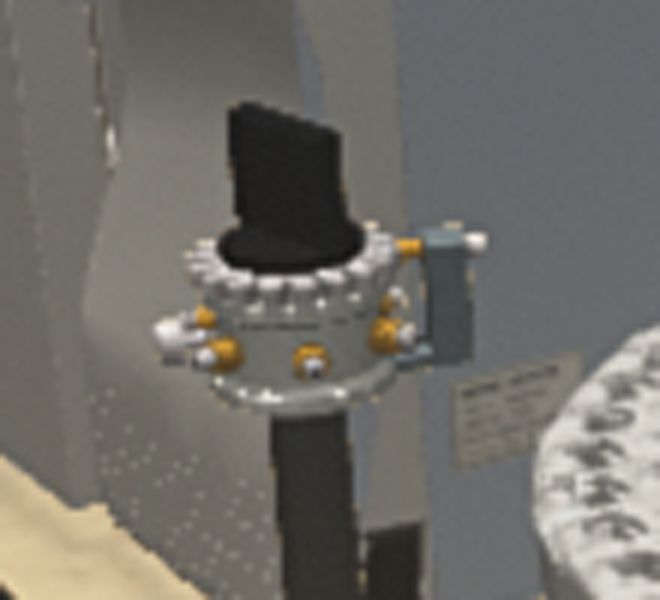

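```bash
python3 - <<'E'
import pickle,cv2
from h import *
d=pickle.load(open("c0.pkl","rb"))
def cloud(c):
    K=c["intrinsics"];R,_=cv2.Rodrigues(np.array(c["rvec"],float));t=np.array(c["tvec"],float).ravel()
    v,u=np.mgrid[0:480,0:640];z=c["range_z"].astype(float)
    p=np.stack([(u-K[0,2])/K[0,0]*z,(v-K[1,2])/K[1,1]*z,z],-1)
    P=(p-t)@R; P[z==0]=1e6; return P
c=d["top"];P=cloud(c);v,u=np.mgrid[0:480,0:640]
near=np.hypot(P[...,0]-439,P[...,1]-45)
for lo,hi in((268,276),(270.5,276)):
    m=(near<40)&(P[...,2]>lo)&(P[...,2]<hi)
    Q=P[m];r=cv2.minAreaRect(Q[:,:2].astype(np.float32));pc=np.linalg.eigh(np.cov(Q[:,:2].T))
    print(lo,m.sum(),Q.mean(0).round(1),r,np.degrees(np.arctan2(*pc[1][::-1,1])))
m=(near<26)&(P[...,2]>231)&(P[...,2]<237);Q=P[m]
print("disc",m.sum(),cv2.minEnclosingCircle(Q[:,:2].astype(np.float32)))
m=(near<37)&(P[...,2]>224)&(P[...,2]<231);Q=P[m]
print("wheel",m.sum(),cv2.minEnclosingCircle(Q[:,:2].astype(np.float32)),Q[:,2].mean())
m=(u>257)&(u<275)&(v>246)&(v<266)&(P[...,2]>215);Q=P[m]
print("post",m.sum(),Q.mean(0).round(1));print(P[251:264:2,260:273:2].round(0).reshape(-1,3)[:,:].tolist())
s=cloud(d["scene"])
for n,p in(("scene",s),("top",P)):
    dd=np.hypot(p[...,0]-439,p[...,1]-45)
    m=(dd>55)&(dd<230)&(p[...,2]>150)&(p[...,2]<1500);Q=p[m];D=dd[m]
    print(n,m.sum()); 
    for a in range(-180,180,30):
        an=np.degrees(np.arctan2(Q[:,1]-45,Q[:,0]-439));k=(an>=a)&(an<a+30)
        if k.sum(): i=D[k].argmin();print(a,D[k].min().round(),Q[k][i].round(),"zmax",Q[k][:,2].max().round())
ss=d["scene"]; # knob in scene cam
m=(np.hypot(s[...,0]-439,s[...,1]-45)<32)&(s[...,2]>240)&(s[...,2]<280);Q=s[m];print("scene bar",m.sum(),Q.mean(0),Q.min(0),Q.max(0))
E
```

```text
268 170 [439.8  45.8 270.7] ((439.62457275390625, 46.464561462402344), (11.605955123901367, 47.284542083740234), 14.368354797363281) 103.51542607007694
270.5 93 [439.8  45.7 271.9] ((439.8356018066406, 46.154998779296875), (10.828240394592285, 46.25929260253906), 15.039902687072754) 103.69218432993212
disc 256 ((439.7244567871094, 46.14244079589844), 23.44964027404785)
wheel 365 ((441.3141174316406, 45.47683334350586), 34.634552001953125) 227.3888863154502
post 131 [481.8  34.2 226.6]
[[531.0, 76.0, -2.0], [493.0, 39.0, 229.0], [531.0, 67.0, -5.0], [494.0, 32.0, 225.0], [494.0, 28.0, 224.0], [530.0, 52.0, 1.0], [530.0, 47.0, 0.0], [525.0, 75.0, 2.0], [489.0, 39.0, 229.0], [489.0, 35.0, 228.0], [489.0, 31.0, 230.0], [490.0, 28.0, 226.0], [525.0, 51.0, 5.0], [526.0, 47.0, -2.0], [521.0, 76.0, -3.0], [485.0, 38.0, 230.0], [486.0, 35.0, 226.0], [485.0, 31.0, 231.0], [486.0, 28.0, 226.0], [486.0, 24.0, 224.0], [521.0, 47.0, -3.0], [482.0, 43.0, 227.0], [482.0, 39.0, 227.0], [482.0, 35.0, 227.0], [482.0, 31.0, 230.0], [482.0, 27.0, 228.0], [483.0, 25.0, 217.0], [487.0, 24.0, 191.0], [511.0
[... 352 characters left out ...]
0, 223.0], [476.0, 36.0, 190.0], [476.0, 32.0, 191.0], [476.0, 28.0, 190.0], [502.0, 47.0, -1.0]]
scene 26757
-90 97.0 [483. -42. 189.] zmax 192.0
-60 89.0 [500. -20. 185.] zmax 550.0
-30 55.0 [490.  23. 211.] zmax 549.0
30 133.0 [506. 160. 317.] zmax 462.0
60 121.0 [475. 161. 420.] zmax 460.0
90 136.0 [432. 181. 298.] zmax 459.0
top 31386
-90 93.0 [484. -36. 186.] zmax 193.0
-60 87.0 [499. -18. 181.] zmax 552.0
-30 55.0 [492.  28. 226.] zmax 552.0
30 138.0 [508. 164. 293.] zmax 465.0
60 124.0 [476. 163. 433.] zmax 463.0
90 141.0 [438. 186. 453.] zmax 462.0
scene bar 345 [437.49055637  38.7883671  257.55746316] [428.74405264  19.78495686 240.05839605] [450.65232363  69.99276332 272.53628696]
```

```bash
python3 - <<'E'
import pickle,cv2
from h import *
from plant import r
d=pickle.load(open("c0.pkl","rb"))
for n in d:
    c=d[n];K=c["intrinsics"];R,_=cv2.Rodrigues(np.array(c["rvec"],float));t=np.array(c["tvec"],float).ravel()
    v,u=np.mgrid[0:480,0:640];z=c["range_z"].astype(float)
    p=np.stack([(u-K[0,2])/K[0,0]*z,(v-K[1,2])/K[1,1]*z,z],-1);P=(p-t)@R
    dd=np.hypot(P[...,0]-440,P[...,1]-46);m=(z>0)&(P[...,2]>300)&(P[...,2]<900)&(dd>40);i=np.where(m,dd,1e9)
    for a in range(-180,180,30):
        an=np.degrees(np.arctan2(P[...,1]-46,P[...,0]-440));k=m&(an>=a)&(an<a+30)
        if k.any(): j=np.where(k,dd,1e9).argmin();print(n,a,dd.flat[j].round(),P.reshape(-1,3)[j].round())
for p,y in(((116,298,380),.237),((330,36,380),.237),((439.7,46,340),.237),((439.7,46,241),.237),((439.7,46,241),.237+1.15)):
    print(p,r.solve_ik(p,[np.pi,0,y]))
E
```

```text
scene -60 150.0 [569. -31. 472.]
scene -30 137.0 [570.   3. 535.]
scene 0 250.0 [657. 170. 322.]
scene 30 132.0 [506. 160. 317.]
scene 60 120.0 [475. 161. 420.]
scene 90 136.0 [430. 182. 415.]
scene 120 442.0 [117. 347. 599.]
top -60 151.0 [571. -30. 517.]
top -30 137.0 [571.   5. 537.]
top 0 249.0 [688.  61. 492.]
top 30 138.0 [509. 165. 308.]
top 60 123.0 [476. 163. 433.]
top 90 140.0 [438. 186. 453.]
(116, 298, 380) [ 9.80817041e-01 -1.80456296e-01  1.57573360e+00 -4.44089210e-16
  1.74631535e+00  7.43817041e-01]
(330, 36, 380) [-1.01955165e-01 -1.60478529e-01  1.56077470e+00 -4.44089210e-16
  1.74129649e+00 -3.38955165e-01]
(439.7, 46, 340) [-5.33925514e-02  2.02299244e-02  1.49291514e+00 -4.44089210e-16
  1.62844759e+00 -2.90392551e-01]
(439.7, 46, 241) [-5.33925514e-02  5.23736800e-02  1.69715409e+00 -4.44089210e-16
  1.39206488e+00 -2.90392551e-01]
(439.7, 46, 241) [-5.33925514e-02  5.23736800e-02  1.69715409e+00 -4.44089210e-16
  1.39206488e+00 -1.44039255e+00]
```

```bash
python3 - <<'E'
from plant import r
import numpy as np,cv2
pi=np.pi
r.move_ptp([116,298,380],[pi,0,.237])
r.move_ptp([330,36,380],[pi,0,.237])
r.move_ptp([439.7,46,340],[pi,0,.237])
s=r.state();print(s["clock"],s["position"],s["tcp_rot"],s["ft_force"],s["ft_torque"])
r.move_l([439.7,46,290],max_speed=80)
s=r.state();print(s["clock"],s["position"],s["tcp_rot"],s["ft_force"],s["ft_torque"])
for n in("scene","top"):
    c=r.capture(n)["image"];cv2.imwrite(f"pics/{n}1.png",cv2.resize(c[120:280,160:360],None,fx=4,fy=4,interpolation=cv2.INTER_CUBIC)if n=="scene" else cv2.resize(c[200:340,170:350],None,fx=4,fy=4))
E
```

```text
3.1083 [439.28642413  47.16495384 339.50311719] [-3.14083149e+00  2.28651418e-03  2.39539193e-01] [ 0.2788626  -0.63275592  0.27864447] [-0.0109152   0.05528147  0.01329115]
3.8833 [439.90277114  45.9571754  290.55760847] [ 3.14127153e+00 -1.11221314e-03  2.36929084e-01] [-0.56467185 -0.51033148  0.4975568 ] [-0.0272315   0.07972342 -0.01413769]
```

View pics/scene1.png

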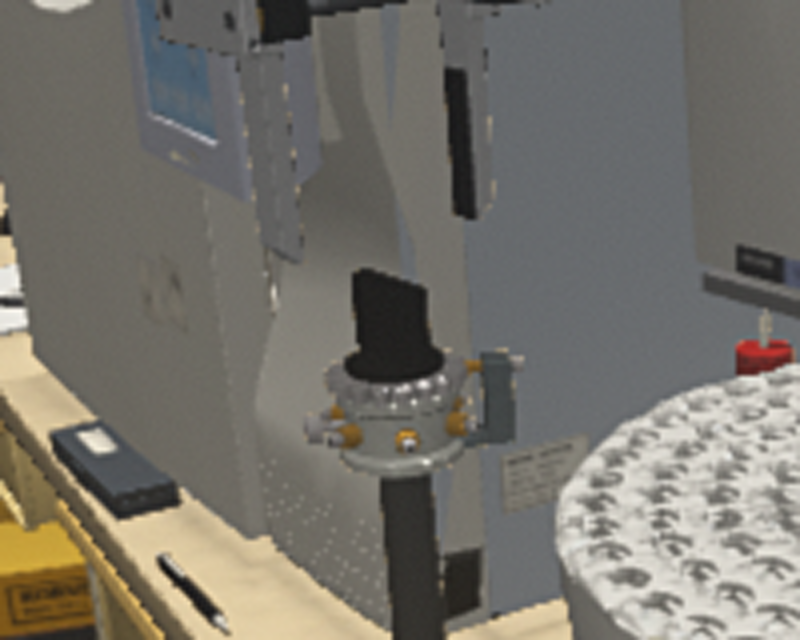

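View pics/top1.png

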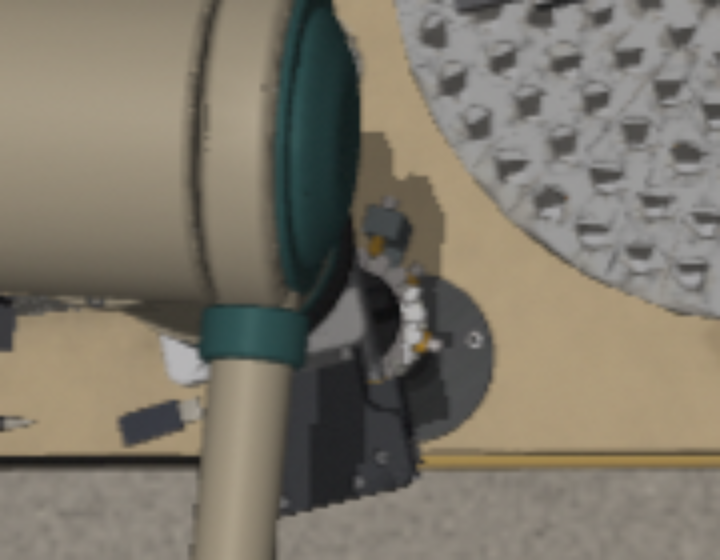

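```bash
python3 - <<'E'
from plant import r
import numpy as np,cv2,pickle
d=pickle.load(open("c0.pkl","rb"))
for n in("scene","top"):
    c=r.capture(n);K=c["intrinsics"];R,_=cv2.Rodrigues(np.array(c["rvec"],float));t=np.array(c["tvec"],float).ravel()
    v,u=np.mgrid[0:480,0:640];z=c["range_z"].astype(float)
    P=(np.stack([(u-K[0,2])/K[0,0]*z,(v-K[1,2])/K[1,1]*z,z],-1)-t)@R
    m=(z>0)&(z<d[n]["range_z"]-15)&(P[...,0]>250)
    for y in range(-100,300,25):
        k=m&(P[...,1]>=y)&(P[...,1]<y+25)
        if k.sum()>3: print(n,y,k.sum(),"z",np.percentile(P[k][:,2],[1,50,99]).round(),"x",np.percentile(P[k][:,0],[1,99]).round())
    if n=="scene": cv2.imwrite("pics/scene1b.png",c["image"])
E
```

```text
scene -25 352 z [390. 411. 431.] x [360. 394.]
scene 0 4055 z [310. 491. 579.] x [357. 467.]
scene 25 2842 z [298. 430. 578.] x [350. 526.]
scene 50 858 z [293. 402. 562.] x [348. 513.]
scene 75 79 z [398. 409. 431.] x [467. 521.]
top -50 4 z [-753. -752. -750.] x [285. 389.]
top -25 4598 z [428. 697. 724.] x [252. 472.]
top 0 6395 z [404. 705. 730.] x [251. 469.]
top 25 3955 z [428. 714. 732.] x [251. 472.]
top 50 3724 z [476. 715. 733.] x [251. 474.]
top 75 7445 z [662. 703. 730.] x [252. 476.]
top 100 1766 z [689. 701. 731.] x [251. 435.]
top 175 5 z [-754. -753. -747.] x [271. 352.]
```

View pics/scene1b.png

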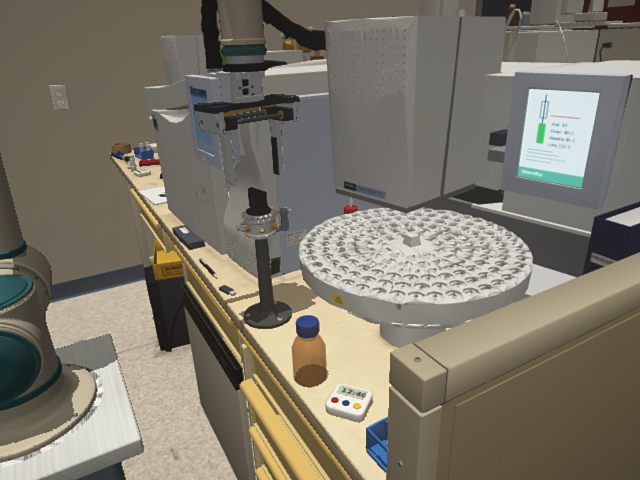

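```bash
python3 - <<'E'
from plant import r
import numpy as np
r.move_l([439.7,46,240.5],max_speed=60)
def p(l):
    s=r.state();print(l,s["clock"],s["position"].round(2),s["tcp_rot"].round(4),s["ft_force"].round(2),s["ft_torque"].round(3),round(s["finger_gap"],2))
p("down")
r.gripper_close(5);r.sleep(.2);p("c5")
r.gripper_close(20);r.sleep(.2);p("c20")
E
```

```text
down 5.0583 [440.03  46.   240.83] [ 3.1414e+00 -8.0000e-04  2.3700e-01] [-0.15 -0.04 -0.54] [-0.015  0.04   0.036] 94.12
c5 6.4833 [440.47  46.18 240.59] [-3.1416e+00 -1.6000e-03  2.3700e-01] [ 3.3  -0.04 -2.32] [ 0.158 -0.577  0.007] 11.78
c20 6.9 [440.47  46.19 240.58] [-3.1415e+00 -1.7000e-03  2.3700e-01] [ 4.87  1.58 -2.96] [ 0.245 -0.966  0.097] 11.95
```

```bash
cat >> h.py <<'E'
from plant import r
def p(l=""):
    s=r.state();print(l,round(s["clock"],2),s["position"].round(2),"yaw",np.degrees(s["tcp_rot"][2]).round(2),"F",s["ft_force"].round(1),"T",s["ft_torque"].round(3),"gap",round(s["finger_gap"],2),"t6",round(s["tau"][5],3),flush=True);return s
E
python3 - <<'E'
from h import *
r.gripper_close(55);r.sleep(.1);p("c55")
q=r.solve_ik([440.2,46.1,240.5],[np.pi,0,.237]);r.move_joints(q);r.sleep(.2);p("adj")
np.save("q0.npy",q)
for k in range(1,5):
    q[5]-=np.radians(3);r.move_joints(q);p(k*3)
np.save("q.npy",q)
E
```

```text
c55 7.22 [440.52  46.19 240.58] yaw 13.58 F [ 4.9  1.6 -3.6] T [ 0.292 -1.017  0.119] gap 11.54 t6 0.083
adj 7.67 [440.52  46.15 240.61] yaw 13.58 F [ 4.6  1.8 -1.4] T [ 0.302 -0.991  0.075] gap 11.98 t6 0.083
3 7.92 [440.51  46.17 240.6 ] yaw 16.57 F [ 4.3  1.7 -1.4] T [ 0.281 -1.015 -0.034] gap 11.59 t6 -0.066
6 8.17 [440.52  46.21 240.59] yaw 19.57 F [ 3.9  1.5 -2.8] T [ 0.274 -0.974  0.043] gap 11.46 t6 -0.024
9 8.42 [440.5   46.18 240.56] yaw 22.58 F [ 4.9  2.3 -2.5] T [ 0.266 -0.921  0.028] gap 11.63 t6 0.018
12 8.67 [440.5   46.18 240.59] yaw 25.57 F [ 4.8  1.7 -1.5] T [ 0.324 -0.902 -0.042] gap 11.69 t6 -0.055
```

```bash
python3 - <<'E'
from h import *
r.sleep(.2);p()
c=r.capture("scene")["image"];cv2.imwrite("pics/s2.png",cv2.resize(c[140:250,200:330],None,fx=6,fy=6,interpolation=cv2.INTER_CUBIC)[:600])
E
```

```text
8.87 [440.52  46.17 240.59] yaw 25.56 F [ 4.6  1.4 -1.8] T [ 0.305 -1.    -0.029] gap 11.62 t6 -0.016
```

View pics/s2.png

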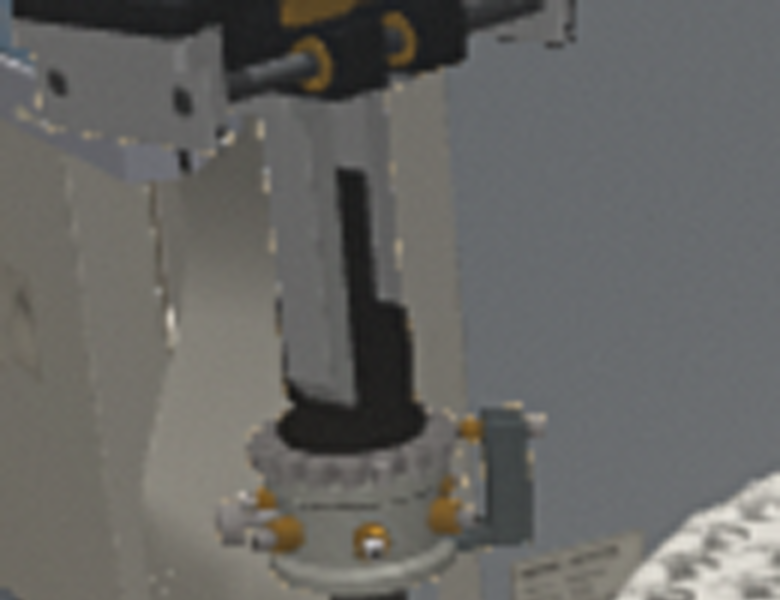

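```bash
python3 - <<'E'
from h import *
q=np.load("q.npy")
for k in range(11):
    q[5]-=np.radians(4);r.move_joints(q);r.sleep(.05);p()
np.save("q.npy",q)
E
```

```text
9.22 [440.53  46.19 240.56] yaw 29.57 F [ 4.9  1.9 -2.3] T [ 0.342 -0.974  0.017] gap 11.62 t6 0.022
 9.52 [440.51  46.19 240.58] yaw 33.58 F [ 4.9  2.3 -2.8] T [ 0.336 -0.91   0.095] gap 11.66 t6 0.103
 9.82 [440.52  46.21 240.61] yaw 37.56 F [ 4.3  1.7 -1.8] T [ 0.369 -0.978 -0.019] gap 11.78 t6 -0.014
 10.12 [440.5   46.19 240.55] yaw 41.56 F [ 5.2  2.2 -2.7] T [ 0.336 -1.036  0.009] gap 11.95 t6 -0.003
 10.42 [440.5   46.24 240.58] yaw 45.59 F [ 4.9  2.5 -2.1] T [ 0.351 -1.015  0.115] gap 11.6 t6 0.108
 10.72 [440.52  46.22 240.57] yaw 49.58 F [ 5.4  1.1 -2.5] T [ 0.366 -0.989  0.109] gap 11.64 t6 0.076
 11.02 [440.49  46.23 240.58] yaw 53.59 F [ 4.5  1.6 -1.9] T [ 0.327 -0.933  0.109] gap 11.44 t6 0.107
 11.32 [440.5   46.2  240.55] yaw 57.56 F [ 5.   1.9 -2.1] T [ 0.354 -0.952  0.006] gap 11.31 t6 -0.046
 11.62 [440.5   46.21 240.58] yaw 61.56 F [ 4.1  1.7 -2.1] T [ 0.287 -0.987  0.012] gap 11.57 t6 -0.001
 11.92 [440.47  46.25 240.59] yaw 65.59 F [ 4.9  2.6 -2.1] T [ 0.377 -0.999  0.148] gap 11.66 t6 0.108
 12.22 [440.48  46.23 240.57] yaw 69.58 F [ 5.8  2.2 -1.8] T [ 0.398 -0.96   0.053] gap 11.6 t6 0.06
```

```bash
python3 - <<'E'
from h import *
q=np.load("q.npy")
for k in range(14):
    q[5]-=np.radians(4 if k==0 else 1);r.move_joints(q);r.sleep(.08);s=p(round(np.degrees(q[5]),1))
    if s["ft_torque"][2]<-.3 or s["tau"][5]<-.3:break
np.save("q.npy",q)
E
```

```text
-76.6 12.55 [440.5   46.23 240.59] yaw 73.58 F [ 4.8  1.4 -2.1] T [ 0.376 -0.966  0.126] gap 11.57 t6 0.106
-77.6 12.88 [440.48  46.16 240.58] yaw 74.54 F [ 4.9  1.5 -2.4] T [ 0.31  -0.928 -0.154] gap 11.64 t6 -0.132
-78.6 13.22 [440.46  46.2  240.57] yaw 75.57 F [ 4.9  1.2 -2. ] T [ 0.396 -0.972 -0.096] gap 11.89 t6 -0.059
-79.6 13.55 [440.47  46.18 240.58] yaw 76.49 F [ 5.3  1.4 -2.1] T [ 0.369 -0.934 -0.481] gap 11.58 t6 -0.476
```

```bash
python3 - <<'E'
from h import *
q=np.load("q.npy")
r.sleep(.7);p("stop")
# yaw = Y0 - q6(deg)
Y0=76.58-79.6
def go(y):
    q[5]=np.radians(-3.0-y);r.move_joints(q)
go(74.4);r.sleep(.6);p("home")
for y in(71,68,65,62,59,56): go(y);r.sleep(.05);p()
go(54.3);r.sleep(.3);p("click1");r.sleep(.35);p("click1")
np.save("q.npy",q)
E
```

```text
stop 14.25 [440.46  46.16 240.56] yaw 76.49 F [ 4.7  1.9 -1.9] T [ 0.367 -0.93  -0.485] gap 11.7 t6 -0.475
home 15.1 [440.47  46.21 240.58] yaw 74.34 F [ 4.4  1.3 -2.5] T [ 0.346 -0.951 -0.086] gap 11.51 t6 -0.09
 15.4 [440.48  46.22 240.57] yaw 70.95 F [ 5.4  2.5 -2.8] T [ 0.407 -1.003  0.042] gap 11.48 t6 0.025
 15.7 [440.48  46.24 240.57] yaw 67.96 F [ 4.9  1.4 -1.9] T [ 0.368 -1.003  0.035] gap 11.62 t6 0.012
 16.0 [440.46  46.22 240.55] yaw 64.95 F [ 4.2  1.9 -2.6] T [ 0.382 -0.95  -0.02 ] gap 11.77 t6 -0.029
 16.3 [440.5   46.19 240.57] yaw 61.94 F [ 3.9  2.  -1.5] T [ 0.365 -0.959 -0.13 ] gap 11.5 t6 -0.085
 16.6 [440.5   46.2  240.57] yaw 58.94 F [ 4.9  2.9 -1.5] T [ 0.312 -0.949 -0.002] gap 11.72 t6 -0.018
 16.9 [440.48  46.19 240.57] yaw 55.92 F [ 5.2  1.2 -1.8] T [ 0.37  -0.965 -0.172] gap 11.86 t6 -0.172
click1 17.45 [440.5   46.18 240.59] yaw 54.23 F [ 4.3  1.5 -3.2] T [ 0.347 -0.915 -0.089] gap 11.52 t6 -0.101
click1 17.8 [440.49  46.2  240.58] yaw 54.24 F [ 3.9  1.6 -1.9] T [ 0.301 -0.984 -0.109] gap 11.92 t6 -0.101
```

```bash
python3 - <<'E'
from h import *
q=np.load("q.npy")
def go(y):
    q[5]=np.radians(-3.0-y);r.move_joints(q)
for y in(53.6,53.0,52.4): go(y);r.sleep(.15);p(y)
np.save("q.npy",q)
E
```

```text
53.6 18.2 [440.5   46.23 240.58] yaw 53.57 F [ 4.1  1.8 -2.7] T [ 0.331 -0.962  0.06 ] gap 11.72 t6 0.073
53.0 18.6 [440.51  46.25 240.58] yaw 52.99 F [ 4.6  2.5 -2.3] T [ 0.327 -0.991  0.217] gap 11.7 t6 0.215
52.4 19.0 [440.49  46.27 240.56] yaw 52.42 F [ 4.5  1.3 -2.4] T [ 0.375 -0.969  0.365] gap 11.68 t6 0.347
```

```bash
python3 - <<'E'
from h import *
q=np.load("q.npy")
def go(y):
    q[5]=np.radians(-3.0-y);r.move_joints(q)
go(53.9);r.sleep(.6);p("click1")
for y in(50,46,42,38,35.5): go(y);r.sleep(.05);p()
go(34.0);r.sleep(.35);p("click2");r.sleep(.35);p("click2")
np.save("q.npy",q)
E
```

```text
click1 19.85 [440.48  46.21 240.57] yaw 53.86 F [ 5.2  1.5 -2.4] T [ 0.416 -0.985 -0.007] gap 11.43 t6 0.017
 20.15 [440.49  46.21 240.58] yaw 49.95 F [ 4.8  2.2 -2.4] T [ 0.409 -0.895  0.005] gap 11.63 t6 -0.007
 20.45 [440.5   46.21 240.58] yaw 45.95 F [ 5.4  1.1 -1.7] T [ 0.341 -0.981 -0.034] gap 11.37 t6 -0.007
 20.75 [440.5   46.19 240.57] yaw 41.93 F [ 5.3  1.4 -2.5] T [ 0.348 -0.974 -0.161] gap 11.71 t6 -0.107
 21.05 [440.52  46.2  240.57] yaw 37.94 F [ 4.3  2.2 -2. ] T [ 0.297 -0.959 -0.117] gap 11.38 t6 -0.029
 21.35 [440.48  46.14 240.56] yaw 35.42 F [ 4.7  1.8 -2.3] T [ 0.34  -0.967 -0.131] gap 11.55 t6 -0.17
click2 21.95 [440.5   46.2  240.57] yaw 33.95 F [ 4.5  1.7 -3.2] T [ 0.337 -0.972 -0.004] gap 11.59 t6 -0.017
click2 22.3 [440.51  46.21 240.55] yaw 33.95 F [ 4.9  1.9 -1.8] T [ 0.312 -0.97  -0.081] gap 11.82 t6 -0.017
```

```bash
python3 - <<'E'
from h import *
q=np.load("q.npy")
def go(y):
    q[5]=np.radians(-3.0-y);r.move_joints(q)
for y in(30,26,22,18,15.5): go(y);r.sleep(.05);p()
go(14.0);r.sleep(.4);p("click3");r.sleep(.4);p("click3")
np.save("q.npy",q)
c=r.capture("scene")["image"];cv2.imwrite("pics/s3.png",c)
cv2.imwrite("pics/s3z.png",cv2.resize(c[140:240,200:330],None,fx=6,fy=6,interpolation=cv2.INTER_CUBIC))
E
```

```text
22.6 [440.51  46.2  240.56] yaw 29.95 F [ 4.3  1.4 -2. ] T [ 0.343 -0.922  0.025] gap 11.8 t6 0.014
 22.9 [440.52  46.21 240.57] yaw 25.95 F [ 5.3  1.6 -2.3] T [ 0.327 -1.003  0.061] gap 11.72 t6 0.007
 23.2 [440.48  46.19 240.55] yaw 21.94 F [ 4.3  2.  -2.1] T [ 0.348 -0.957 -0.097] gap 11.37 t6 -0.094
 23.5 [440.53  46.18 240.59] yaw 17.95 F [ 4.7  1.6 -1.8] T [ 0.335 -1.007  0.063] gap 11.56 t6 -0.015
 23.8 [440.5   46.16 240.58] yaw 15.42 F [ 4.7  2.1 -1.8] T [ 0.288 -0.945 -0.189] gap 11.67 t6 -0.156
click3 24.45 [440.53  46.19 240.58] yaw 13.95 F [ 5.   2.  -2.3] T [ 0.306 -1.     0.011] gap 11.51 t6 -0.026
click3 24.85 [440.51  46.17 240.57] yaw 13.95 F [ 5.3  2.7 -3.4] T [ 0.332 -0.895  0.008] gap 11.19 t6 -0.026
```

View pics/s3z.png

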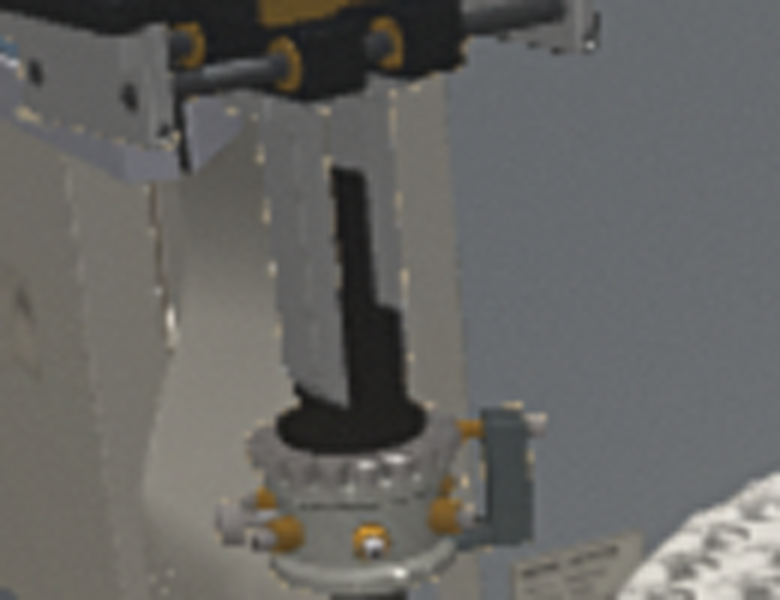

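View pics/s3.png

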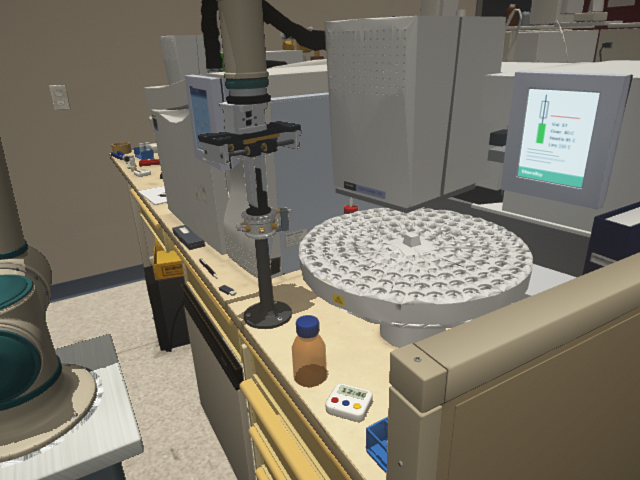

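The crop shows the bar still held between the pads around pixel (365, 370). In the full picture the bottle (310, 350) and timer (349, 401) haven't moved. Wrist torque about the knob axis is close to zero at the third click.

```bash
python3 - <<'E'
from h import *
r.sleep(.3);p("final");r.close_job()
E
```

```text
final 25.2 [440.52  46.18 240.57] yaw 13.95 F [ 5.   2.  -2.2] T [ 0.332 -0.931 -0.018] gap 11.56 t6 -0.026
the job is handed in; nothing more can be done
```

The knob is set to the third click from home, and the arm is still gripping it at a commanded 55 N. I handed the job in at 25.2 s of the 72 s allowed.

**Homing:** The camera measurements put the knob in click 3 at the start. I turned it anticlockwise until the torque about its axis rose sharply to 0.48 N m at tool yaw 76.5°, which I took as the home stop. I held it there for about 0.7 s.

**Clicks:** I then turned it clockwise and rested at least 0.65 s in each of clicks 1, 2 and 3, at tool yaws of about 53.9°, 34.0° and 14.0°. The 20° spacing matches the clicks. In click 1 I also moved the gripper about 1.5° towards click 2 to find the click's centre, reaching 0.365 N m, and then came back before going on.

**Last checks:**
- **Position:** The torque about the knob axis was near zero (-0.02 N m), so the knob is sitting in click 3. The angle agrees with the camera estimate of 60.4° from home at the start.
- **Grip:** The finger gap was 11.6 mm on the 12 mm bar.
- **Side force:** About 5 N remained on the wrist throughout. A 0.5 mm shift of the gripper did not reduce it.
- **Bystanders:** The bottle and timer look unmoved in the last scene picture. The beaker wasn't checked again after the first pictures, but the arm did not go near it.

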